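Build up and clamp a microscope flow cell

ROBOT

A 7-joint arm with a two-finger parallel gripper is mounted at the origin on the work surface. World frame = base frame: x ahead of the robot, y to its left, z up, the work surface at z = 0. Lengths are in m, angles in degrees, forces in N, time in s.
With the tool pointing down it reaches from about 0.425 to 0.825 m from the base axis. Payload 3.6 kg.
Tool frame: the origin (TCP) lies at the very end of the fingers, on their centre line; the grasp point (between the pads) lies 19 mm behind it; z points along the fingers, y is the line along which they close (so a half turn about z gives the same grasp; the last joint's range is limited). The gripper opens to 93 mm and grips with 3 to 60 N. Pads are 15 mm wide; open, the fingers measure 128 mm over their backs; the gripper's body (75 mm by 188 mm) begins 65 mm behind the grasp point.
Start: joints at [-73.711, 35.231, -0.722, 81.555, 0.464, 63.22, -2.315], TCP at [0.199, 0.619, 0.219] pointing down, gripper open.
Joint ranges: [-178.69, 178.69], [-17.37, 117.87], [-77.05, 75.6], [15.02, 138.74], [-78.02, 258.01], [0.78, 113.62], [-162.83, 162.83]. Speed limits (degrees/s): [159.86, 159.86, 180, 180, 180, 180, 180].

INTERFACE

Orientations are given as a 3x3 rotation matrix whose columns are the frame's x, y, z axes.
In Python, from workcell import env gives the robot as it stands. The module is installed in compiled form; this text tells all that it offers. Calls block until the motion is done:
- env.move_ptp(position, orientation): joint-space move of the TCP to a pose.
- env.move_l(position, feed=0.15, frame=None): straight line of the TCP; frame=None keeps the orientation; feed is the mean speed in m/s.
- env.set_joints(angles): joint-space move.
- env.set_gripper(opening, newtons=None): finger opening in m; newtons is the grip in N (None keeps the last); returns when the fingers have stopped.
- env.wait(seconds).
- env.inverse_kinematics(position, orientation): joint angles nearest the present ones, or None.
- env.get_state(): the state.
- env.camera(name): name is "scene" or "top"; returns a dict with "color" (400x640x3 uint8, red, green, blue), "depth" (400x640 float32, m along the optical axis (not along the pixel's ray), 0 where there is no reading), "vertical_fov" (degrees; the focal length in pixels is half the picture's height over the tangent of half this angle, whatever the lens; pixels are square), "cx", "cy" (the principal point, pixels), "distortion" ([k1, k2, p1, p2, k3] as OpenCV has them; the pictures are not rectified), "extrinsics" (4x4, takes a point from world to camera coordinates). Camera axes: x right, y down, z forward; pixel columns grow to the right and rows downward; lengths in m; the calibration is good to about 2 mm. A picture is of the moment at which its call begins.
A pose or a line that the arm cannot do raises env.Unreachable and nothing moves.
- env.close_job(): hands the job in; it is judged then, once.
Trained networks look in a picture, given as the dict that the camera call returned (one of the last four; its "shot" number tells which), for a name from the list of things; names that differ only in an ending like _2 or _b are one class to them, and where a whole thing is asked for, a point or a joint stands for the part that bears it (a point fixed in the world has none). Each returns a list of dicts, best first, with "confidence" (0 to 1); they miss things now and then, are a little off and sometimes report something else, mostly with a low value. They report only what shows in the picture. A call takes as long as a camera call. They do not tell look-alikes from the thing itself.
- env.look_for(picture, thing): "bbox" ([left, top, right, bottom] in pixels, round what is visible of it).
- env.cut_out(picture, thing): "mask" (400x640 bool, what is visible of it) and "bbox" ([left, top, right, bottom] in pixels, round what is visible of it).
The state is a dict: "t": time; "qpos": joint angles; "qd": joint speeds; "joint_efforts": joint torques, N m; "tcp_pos": TCP position; "tcp_rot": TCP orientation; "contact_force": force on the tool from outside, world axes, zero at the start; "wrist_torque": the same for the moment, N m; "opening": finger opening in m; "finger_force": force on a finger pad.
Only numpy, scipy, OpenCV 4.12 (cv2) and the standard library are available. Lean on these libraries where they do the work, as an engineer would, in place of code of your own. Each camera call takes 0.05 s, during which the arm holds its last target. There are 200 camera calls.

TASK

Make up the flow cell for the microscope: lay the white rectangular spacer frame between the cell's locating pins and press it down to feel that it lies flat, and only then lay the framed window on top of it and press that flat too, firmly but gently because the glass cracks. Then swing the sprung clamp frame over the stack and hold it down until the spring catch snaps over its lip. Leave the other things on the bench where they are.

Things in the scene. Friction and masses are not known exactly. Their poses are not given: they have to be found in the camera images.
- cell: The flow cell: an aluminium block 84 x 116 x 24 mm, fixed to the bench; origin at the centre of its underside, z up, x and y along its sides. A clamp frame is hinged along its +y end, a spring catch (up to 60 mm above the bench) stands at its -y end. Fingers can reach down beside the middle of the stack's long sides, to the block's top
- cell_seat (a point): Centre of the block's flat top, 24 mm above the bench, where the stack goes; axes as the cell's: the parts' 70 mm length lies along y. Six steel pins, 6 mm thick, 12 mm high, the top 3 mm tapered, stand round it: at x = +-26.5, y = +-24 mm and at x = 0, y = +-39.5 mm, leaving 1.5 mm of play all round a 44 x 70 mm part
- spacer_center (a point): The spacer: a flat open white plastic frame, 44 mm (its x) by 70 mm (its y) by 6 mm thick (z), open in the middle 26 x 46 mm, 30 g, lying flat; the point is its centre, half-way up. It may be turned end for end. Its two long bars are 9 mm wide (centre lines at x = +-17.5 mm). Press with about 5 to 15 N
- window_center (a point): The window: a steel frame of the same outline, 44 mm (its x) by 70 mm (its y) by 8 mm thick (z), with a glass pane in its 26 x 46 mm opening, about 120 g, lying flat; the point is its centre, half-way up. It may be turned end for end. Its long bars are 9 mm wide too. Press with about 5 to 15 N; the glass cracks if pressed with more than 40 N
- clamp (a joint): Angle of the clamp, an aluminium frame 64 mm wide, 6 mm thick, 104 mm long from its hinge, plus a 7 mm steel lip at its free end: 0 = flat over the stack, 1.92 = open, leaning outwards past the cell's +y end. A torsion spring (0.11 N m open, 0.3 N m shut) throws it open unless the catch holds it. Push it over from outside at its free edge, then press its upper face down
- clamp_hinge (a point): Middle of the clamp's hinge axis, which lies along the cell's x, 54 mm from the seat's centre towards the cell's +y and 41.8 mm above the bench. Shut, the clamp lies from here towards the cell's -y, its upper face 3 mm above the axis
- clamp_press (a point): Point on the clamp's outer (when shut, upper) face near its free end, 92 mm from the hinge axis, on the solid front bar 25 mm wide: the place to press. It moves with the clamp
- catch (a joint): Angle of the spring catch at the cell's -y end: 0 = upright, its nose reaching over the shut clamp's lip; it is pushed outwards by up to about 0.12 rad as the lip is pressed past its sloping nose (about 7 N at the press point, in the last 10 mm) and snaps back to 0 over the lip
- round_spacer: Bystander: a round white plastic ring, 60 mm outside, 42 mm inside, 6 mm thick, from another cell, lying flat; origin at the centre of its underside
- slide_box: Bystander: a grey plastic slide box 100 x 84 x 34 mm; origin at the centre of its underside
- dropper: Bystander: a small amber bottle, 28 mm across, 62 mm high; origin at the centre of its underside
- petri_dish: Bystander: a glass dish 60 mm across, 14 mm high; origin at the centre of its underside
- tweezers: Bystander: steel tweezers lying flat, 135 mm long along x, 8 mm high; origin near the middle, on the underside
- driver_grip (a point): Bystander: a small screwdriver with a black handle, 150 mm long, lying on its side; the point is the middle of its handle
Not all that is in view belongs to the job. Leave any yellow look-alike of the part that bears window_center alone.

How it is judged (in metres and radians):
On the way, in this order (a step that is already met when the one before it is completed fails the run):
1. The spacer lies flat on the block between the pins and is pressed down on it with at least 4 N, the window still off the cell (z of spacer_center in the frame of cell_seat between 0.0015 and 0.0042 m and horizontal distance between spacer_center and cell_seat below 0.004 m and angle between the z axis of spacer_center and the z axis of cell_seat, either way round below 0.04 rad and angle between the y axis of spacer_center and the y axis of cell_seat, either way round below 0.12 rad and contact force between spacer and cell above 4 N and horizontal distance between window_center and cell_seat above 0.06 m), for 0.2 s.
2. The window lies flat on the spacer and is pressed down on it with at least 4 N, the clamp still open (z of spacer_center in the frame of cell_seat between 0.0015 and 0.0042 m and horizontal distance between each of spacer_center, window_center and cell_seat below 0.004 m and angle between the z axis of each of spacer_center, window_center and the z axis of cell_seat, either way round below 0.04 rad and angle between the y axis of each of spacer_center, window_center and the y axis of cell_seat, either way round below 0.12 rad and z of window_center in the frame of cell_seat between 0.0085 and 0.0114 m and contact force between window and spacer above 4 N and value of joint clamp above 0.5 rad), for 0.2 s.
3. The clamp frame is down and the catch has snapped over its lip (value of joint clamp below 0.03 rad and value of joint catch below 0.04 rad), for 0.2 s.
At the end, for the whole second after the job is handed in: Spacer flat on the block and window flat on the spacer: centres within 4 mm sideways and 1.5 mm in height of their places, tilted under 0.04 rad, turned under 0.12 rad (either way round), at rest; clamp down (under 0.03 rad) and held by the catch (under 0.04 rad) (all of step 3 and z of spacer_center in the frame of cell_seat between 0.0015 and 0.0042 m and horizontal distance between each of spacer_center, window_center and cell_seat below 0.004 m and angle between the z axis of each of spacer_center, window_center and the z axis of cell_seat, either way round below 0.04 rad and angle between the y axis of each of spacer_center, window_center and the y axis of cell_seat, either way round below 0.12 rad and z of window_center in the frame of cell_seat between 0.0085 and 0.0114 m and linear speed of each of window, spacer below 0.02 m/s); the robot touches nothing.
It fails at once if While the clamp is open, the glass or the spacer is pressed with more than 40 N (value of joint clamp above 0.3 rad and (contact force between window and spacer above 40 N or contact force between spacer and cell above 40 N)).
It fails at once if A bystander is shifted by more than 30 mm (distance of any of round_spacer, slide_box, dropper, petri_dish, tweezers, driver_grip from where it was at the start of the episode above 0.03 m).
It also fails if it takes over 69 s, if anything falls off the work surface, if the arm or the gripper's body presses on something with over 40 N, if the wrist force passes 120 N, or if a joint passes its speed limit or range.

## Working session

There is one attempt and no reset: what is moved stays moved. The work goes in short steps, each a Python script; the robot and the scene stay as the last script left them, time stands still between calls to the robot, and variables do not carry over. Pictures are saved under pics/ and viewed, at most 10 in all, crops included, and the job is handed in when it is done.

```bash
mkdir -p pics
cat > h.py <<'E'
import numpy as np, cv2
from workcell import env
def K(p):
    f=200/np.tan(np.radians(p["vertical_fov"])/2)
    return np.array([[f,0,p["cx"]],[0,f,p["cy"]],[0,0,1]]),np.array(p["distortion"],float)
def rays(p,uv):
    k,d=K(p);n=cv2.undistortPoints(np.asarray(uv,float).reshape(-1,1,2),k,d).reshape(-1,2)
    return np.c_[n,np.ones(len(n))]
def to_world(p,cam):
    E=np.array(p["extrinsics"]);return (cam-E[:3,3])@E[:3,:3]
def by_depth(p,uv):
    uv=np.asarray(uv,float).reshape(-1,2);i=np.round(uv).astype(int)
    z=p["depth"][i[:,1],i[:,0]];return to_world(p,rays(p,uv)*z[:,None])
def at_z(p,uv,h):
    E=np.array(p["extrinsics"]);c=-E[:3,:3].T@E[:3,3];d=rays(p,uv)@E[:3,:3]
    return c+d*((h-c[2])/d[:,2])[:,None]
def mask_pts(p,m):
    v,u=np.nonzero(m&(p["depth"]>0));return by_depth(p,np.c_[u,v])
def save(p,name): cv2.imwrite("pics/"+name,cv2.cvtColor(p["color"],cv2.COLOR_RGB2BGR))
E
python3 - <<'E'
from h import *
for c in("top","scene"):
    p=env.camera(c);save(p,c+"0.png");print(c,K(p)[0][0,0],np.round(np.linalg.inv(p["extrinsics"])[:3,3],3))
    for n in["cell","spacer_center","window_center","clamp","round_spacer","slide_box","dropper","petri_dish","tweezers","driver_grip","catch"]:
        for r in env.cut_out(p,n)[:3]:
            q=mask_pts(p,r["mask"])
            if len(q)<10: continue
            rc=cv2.minAreaRect(q[:,:2].astype(np.float32))
            print(n,round(r["confidence"],2),np.round(r["bbox"]),np.round(np.median(q,0),3),"rect",np.round(rc[0],3),np.round(rc[1],3),round(rc[2],1))
print(env.get_state()["t"])
E
```

```text
top 418.50197353789923 [ 0.372 -0.073  1.002]
cell 0.78 [188. 174. 268. 228.] [0.56  0.14  0.026] rect [0.566 0.135] [0.112 0.169] 23.9
cell 0.15 [225. 100. 240. 158.] [0.773 0.18  0.022] rect [0.756 0.179] [0.158 0.03 ] 3.5
spacer_center 0.63 [315. 243. 346. 266.] [ 0.466 -0.098  0.006] rect [ 0.466 -0.1  ] [0.043 0.07 ] 27.2
window_center 0.83 [291. 155. 325. 184.] [ 0.66  -0.026  0.007] rect [ 0.661 -0.027] [0.072 0.048] 53.1
window_center 0.74 [339. 184. 369. 202.] [ 0.622 -0.141  0.008] rect [ 0.622 -0.14 ] [0.044 0.069] 10.9
window_center 0.47 [388. 219. 413. 246.] [ 0.537 -0.269  0.005] rect [ 0.534 -0.268] [0.061 0.059] 4.4
clamp 0.98 [188. 183. 219. 213.] [0.547 0.192 0.101] rect [0.551 0.199] [0.075 0.056] 11.9
round_spacer 0.81 [388. 223. 413. 241.] [ 0.531 -0.265  0.006] rect [ 0.532 -0.266] [0.057 0.058] 3.2
slide_box 0.69 [392. 115. 431. 164.] [ 0.758 -0.273  0.034] rect [ 0.76  -0.276] [0.103 0.085] 24.2
dropper 0.65 [319. 113. 328. 130.] [ 0.776 -0.057  0.04 ] rect [ 0.78  -0.055] [0.029 0.022] 85.1
petri_dish 0.57 [441. 274. 468. 295.] [ 0.427 -0.396  0.01 ] rect [ 0
[... 1237 characters left out ...]
.265] [0.108 0.122] 27.6
slide_box 0.53 [372. 116. 406. 162.] [0.548 0.191 0.095] rect [0.476 0.314] [0.078 0.356] 28.6
dropper 0.69 [412. 229. 427. 260.] [ 0.789 -0.066  0.033] rect [ 0.773 -0.031] [0.028 0.091] 22.0
petri_dish 0.63 [159. 254. 192. 272.] [ 0.422 -0.391  0.009] rect [ 0.426 -0.394] [0.054 0.058] 64.8
tweezers 0.82 [188. 216. 246. 231.] [ 0.375 -0.254  0.005] rect [ 0.375 -0.241] [0.128 0.032] 56.9
driver_grip 0.79 [428. 184. 490. 210.] [0.785 0.171 0.018] rect [0.755 0.193] [0.054 0.146] 80.9
catch 0.74 [364. 173. 374. 191.] [0.582 0.059 0.033] rect [0.57  0.079] [0.024 0.076] 30.8
catch 0.59 [354. 111. 407. 196.] [0.562 0.164 0.026] rect [0.499 0.268] [0.102 0.48 ] 24.9
1.2
```

Run:
```python
import cv2,numpy as np
t=cv2.imread("pics/top0.png");a=cv2.resize(t[100:300,180:440],(780,600),interpolation=cv2.INTER_CUBIC)
cv2.imwrite("pics/a.png",a)
s=cv2.imread("pics/scene0.png");b=cv2.resize(s[100:260,260:460],(750,600),interpolation=cv2.INTER_CUBIC)
cv2.imwrite("pics/b.png",b)
```

```text
(no output)
```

View pics/a.png

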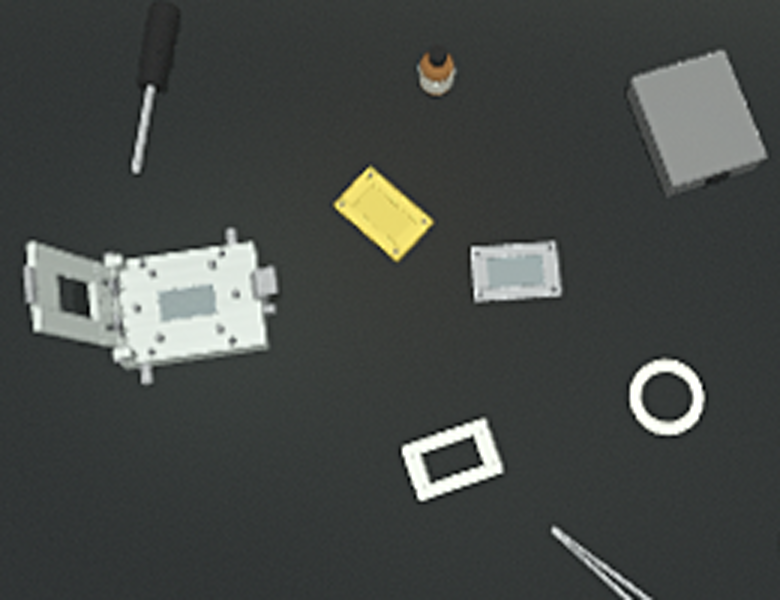

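View pics/b.png

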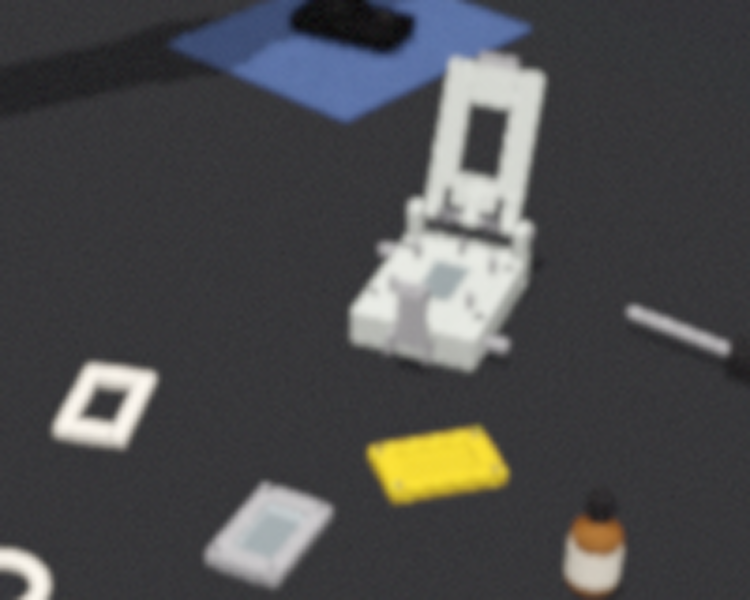

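Candidates in the top image: for the spacer, the white rectangular frame at about (330,254) or the white ring at (402,232). For the window, the grey steel and glass frame at (352,190) or the yellow look-alike at (308,171). I choose the frame at (330,254) and the grey window at (352,190). The cell is at about (242,200), with its open clamp to the left at (200,197) and its catch at (267,195).

```bash
cat >> h.py <<'E'
from scipy.optimize import minimize
from scipy.ndimage import map_coordinates
def proj(p,P):
    E=np.array(p["extrinsics"]);k,d=K(p)
    return cv2.projectPoints(np.asarray(P,float),cv2.Rodrigues(E[:3,:3])[0],E[:3,3],k,d)[0].reshape(-1,2)
def outline(w,l,n=40):
    t=np.linspace(-.46,.46,n);o=np.ones(n)
    P=np.r_[np.c_[t*w,o*l/2],np.c_[t*w,-o*l/2],np.c_[o*w/2,t*l],np.c_[-o*w/2,t*l]]
    N=np.r_[np.c_[0*o,o],np.c_[0*o,-o],np.c_[o,0*o],np.c_[-o,0*o]];return P,N
def place(q,P,z):
    c,s=np.cos(q[2]),np.sin(q[2]);return np.c_[P@np.array([[c,s],[-s,c]])+q[:2],np.full(len(P),z)]
def fit(ps,q0,w,l,z,d=.0025):
    P,N=outline(w,l);gs=[cv2.cvtColor(p["color"],cv2.COLOR_RGB2GRAY).astype(float) for p in ps]
    def cost(q):
        q=np.array(q)*[.01,.01,.1];c=0
        for p,g in zip(ps,gs):
            a=[map_coordinates(g,proj(p,place(q,P+k*d*N,z)).T[::-1],order=1) for k in(-1,1)]
            c-=np.mean(np.clip(a[0]-a[1],-40,80))
        return c
    s=np.array([.01,.01,.1]);best=None
    for dx in(-.005,.0,.005):
        for dy in(-.005,0,.005):
            x0=(np.array(q0)+[dx,dy,0])/s
            r=minimize(cost,x0,method="Nelder-Mead",options=dict(initial_simplex=x0+np.r_[np.zeros((1,3)),np.eye(3)*[.4,.4,.8]],xatol=.005,fatol=.01))
            if best is None or r.fun<best.fun: best=r
    return best.x*s,best.fun
E
python3 - <<'E'
from h import *
T=env.camera("top");S=env.camera("scene")
it={"cell":((.564,.128,np.radians(14)),.084,.116,.024),"spacer":((.466,-.1,np.radians(25)),.044,.07,.006),"window":((.622,-.14,np.radians(10.5)),.044,.07,.008)}
R={}
for n,(q,w,l,z) in it.items():
    for m,ps in(("T",[T]),("S",[S]),("TS",[T,S])):
        r,f=fit(ps,q,w,l,z);R[n,m]=r;print(n,m,np.round(r[:2]*1000,1),round(np.degrees(r[2]),2),round(f,1))
# depth check of the block top
q=R["cell","TS"]
g=by_depth(T,np.stack(np.meshgrid(np.arange(185,275),np.arange(165,235)),-1).reshape(-1,2))
g=g[abs(g[:,2]-.024)<.004];h=(g[:,:2]-q[:2])@np.array([[np.cos(q[2]),-np.sin(q[2])],[np.sin(q[2]),np.cos(q[2])]])
print("depth block local pct",np.round(np.percentile(h,[1,50,99],0)*1000,1),np.median(g[:,2]))
pins=np.array([[sx*.0265,sy*.024] for sx in(-1,1) for sy in(-1,1)]+[[0,.0395],[0,-.0395]])
ims=[]
for p,(u,v,W,H) in((T,(185,165,90,68)),(S,(345,105,75,100))):
    k=6 if p is T else 6
    im=cv2.resize(p["color"][v:v+H,u:u+W,::-1],None,fx=k,fy=k,interpolation=cv2.INTER_CUBIC)
    def dr(P,c,closed):
        uv=((proj(p,P)-[u,v]+.5)*k);
        if closed: cv2.polylines(im,[uv.astype(np.int32)],True,c,1)
        else:
            for a in uv: cv2.circle(im,tuple(map(int,a)),2,c,-1)
    c4=np.array([[-.042,-.058],[.042,-.058],[.042,.058],[-.042,.058]])
    dr(place(q,c4,.024),(0,0,255),1)
    dr(place(q,pins,.036),(0,255,0),0);dr(place(q,pins,.024),(255,0,0),0)
    ims.append(im)
H=max(i.shape[0] for i in ims);ims=[cv2.copyMakeBorder(i,0,H-i.shape[0],0,0,0) for i in ims]
o=np.hstack(ims);o=cv2.resize(o,None,fx=min(800/o.shape[1],600/o.shape[0]),fy=min(800/o.shape[1],600/o.shape[0]),interpolation=cv2.INTER_AREA);cv2.imwrite("pics/c.png",o)
s=env.get_state();print(s["t"],np.round(s["tcp_rot"],2).tolist(),s["contact_force"])
E
```

```text
cell T [565.5 122.4] 14.46 -52.2
cell S [567.8 118.4] 14.51 -42.4
cell TS [567.5 116.6] 13.63 -91.6
spacer T [466.9 -99.8] 23.64 -80.0
spacer S [ 466.  -100.5] 24.81 -62.5
spacer TS [ 466.  -100.5] 24.81 -142.5
window T [ 623.8 -139.3] 10.57 -80.0
window S [ 624.3 -138.5] 10.35 -57.1
window TS [ 624.2 -138.6] 10.07 -136.8
depth block local pct [[-42.4 -52.3]
 [ -2.6   1.9]
 [ 40.3  57. ]] 0.02458732979579322
1.3 [[-0.95, 0.31, -0.0], [0.31, 0.95, 0.0], [0.0, 0.0, -1.0]] [ 0.05420928 -0.42533873 -0.24764148]
```

View pics/c.png

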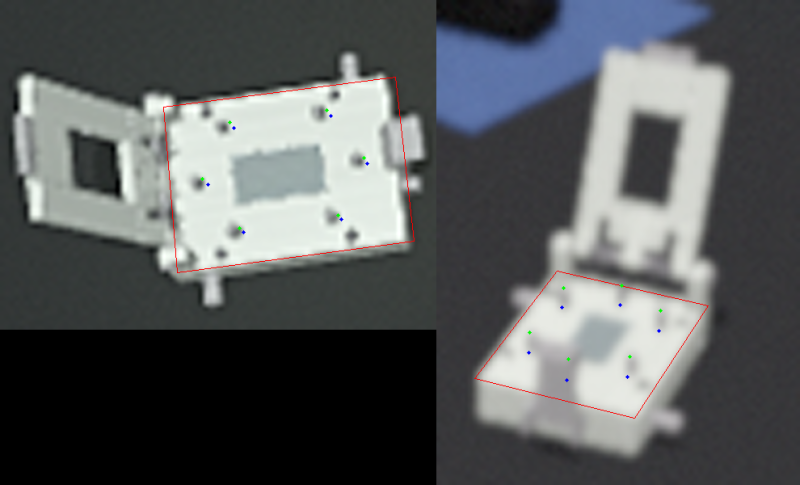

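The red outline has slid about 3 mm towards the catch, because the edge score saturates. In the left panel the pins' dark spots, e.g. (200,184) and (358,160), lie about 6 px left of the model. I'll refit on the pins and unsaturated edges, separately for each camera.

```bash
sed -i 's/np.clip(a\[0\]-a\[1\],-40,80)/a[0]-a[1]/' h.py
cat >> h.py <<'E'
PINS=np.array([[sx*.0265,sy*.024] for sx in(-1,1) for sy in(-1,1)]+[[0,.0395],[0,-.0395]])
def fitpins(ps,q0):
    gs=[cv2.GaussianBlur(cv2.cvtColor(p["color"],cv2.COLOR_RGB2GRAY).astype(float),(0,0),.7) for p in ps]
    P,N=outline(.084,.116);P,N=P[80:],N[80:]
    def cost(x):
        q=x*[.01,.01,.1];c=0
        for p,g in zip(ps,gs):
            for z in(.026,.030,.034): c+=np.mean(map_coordinates(g,proj(p,place(q,PINS,z)).T[::-1],order=1))/3
            a=[map_coordinates(g,proj(p,place(q,P+k*.002*N,.024)).T[::-1],order=1) for k in(-1,1)]
            c-=.5*np.mean(a[0]-a[1])
        return c
    s=np.array([.01,.01,.1]);best=None
    for dx in(-.002,0,.002):
        for dy in(-.003,0,.003):
            x0=(np.array(q0)+[dx,dy,0])/s
            r=minimize(cost,x0,method="Nelder-Mead",options=dict(initial_simplex=x0+np.r_[np.zeros((1,3)),np.eye(3)*[.2,.2,.4]],xatol=.003,fatol=.01))
            if best is None or r.fun<best.fun: best=r
    return best.x*s,best.fun
E
python3 - <<'E'
from h import *
T=env.camera("top");S=env.camera("scene")
for m,ps in(("T",[T]),("S",[S]),("TS",[T,S])):
    r,f=fitpins(ps,(.5665,.119,np.radians(14)));print("pins",m,np.round(r[:2]*1000,1),round(np.degrees(r[2]),2),round(f,1))
    for n,q,w,l,z in(("cell",(.5665,.119,.245),.084,.116,.024),("spacer",(.466,-.1,.425),.044,.07,.006),("window",(.624,-.139,.18),.044,.07,.008)):
        r,f=fit(ps,q,w,l,z,.0015);print(n,m,np.round(r[:2]*1000,1),round(np.degrees(r[2]),2),round(f,1))
for z in(.10,): 
  for xy,th in(((.466,-.1),24.5),((.624,-.139),10.3),((.566,.12),14.3)):
    c,s=np.cos(np.radians(th)),np.sin(np.radians(th))
    for k in(0,90,-90,180):
        a=np.radians(th+k);y=np.array([np.cos(a),np.sin(a),0]);Z=np.array([0,0,-1.]);R=np.c_[np.cross(y,Z),y,Z]
        j=env.inverse_kinematics([*xy,z],R);print(xy,k,None if j is None else np.round(j))
E
```

```text
pins T [566.7 120.1] 14.41 120.2
cell T [567.1 120.9] 14.06 -57.4
spacer T [ 466.5 -101.2] 24.83 -144.7
window T [ 623.5 -138. ] 9.9 -107.5
pins S [566.1 121.6] 14.42 163.6
cell S [566.9 118.1] 13.97 -27.6
spacer S [ 466.  -100.5] 24.24 -41.9
window S [ 623.8 -138.2] 10.39 -35.6
pins TS [566.8 120.1] 14.19 284.1
cell TS [567.1 120.8] 14.01 -84.0
spacer TS [ 466.5 -101.2] 24.78 -186.4
window TS [ 623.5 -138. ] 9.89 -143.0
(0.466, -0.1) 0 [ -5.  31.  21. 118. -20.  34.  54.]
(0.466, -0.1) 90 [ 12.  30.  -4. 117.   3.  33. 121.]
(0.466, -0.1) -90 [-11.  33.  31. 118. -28.  36. -27.]
(0.466, -0.1) 180 [-29.  46.  65. 118. -55.  53. -88.]
(0.624, -0.139) 0 [ -1.  43.  20.  91. -18.  49.  36.]
(0.624, -0.139) 90 [ 11.  41.  -0.  91.   0.  48. 111.]
(0.624, -0.139) -90 [-11.  47.  39.  92. -34.  54. -40.]
(0.624, -0.139) 180 [ -21.   57.   65.   92.  -55.   68. -113.]
(0.566, 0.12) 0 [-24.  38.  16. 102. -15.  43.  14.]
(0.566, 0.12) 90 [-11.  37.  -6. 101.   5.  42.  85.]
(0.566, 0.12) -90 [-36.  41.  35. 102. -32.  47. -60.]
(0.566, 0.12) 180 [  4.  40. -30. 101.  26.  47. 156.]
```

```bash
cat >> h.py <<'E'
def rot(deg):
    a=np.radians(deg);y=np.array([np.cos(a),np.sin(a),0]);Z=np.array([0,0,-1.]);return np.c_[np.cross(y,Z),y,Z]
def st(tag=""):
    s=env.get_state();print(tag,"t",round(s["t"],2),"tcp",np.round(s["tcp_pos"]*np.array(1000),1),"F",np.round(s["contact_force"],1),"op",round(s["opening"]*1000,1),"ff",np.round(s["finger_force"],1));return s
E
python3 - <<'E'
from h import *
st("0")
def squeeze(xy,deg,z,w,n=8):
    env.move_ptp([*xy,.06],rot(deg));st("above")
    env.move_l([*xy,z],feed=.15);env.set_gripper(w-.01,n);return st("grip")
sp=np.array([.4663,-.1010]);wi=np.array([.6236,-.1380])
squeeze(sp,24.7+90,.002,.070);env.set_gripper(.092);env.move_l([*sp,.03],feed=.2)
squeeze(sp,24.7,.002,.044);env.set_gripper(.09);env.move_l([*sp,.06],feed=.2)
squeeze(wi,10.1+90,.0025,.070);env.set_gripper(.092)
T=env.camera("top");S=env.camera("scene");save(T,"t2.png");np.savez("t2",T=T["depth"])
for m,ps in(("T",[T]),("S",[S])):
    r,f=fit(ps,(*sp,.43),.044,.07,.006,.0015);print("spacer",m,np.round(r[:2]*1000,1),round(np.degrees(r[2]),2),round(f,1))
    r,f=fitpins(ps,(.5668,.1203,np.radians(14.2)));print("pins",m,np.round(r[:2]*1000,1),round(np.degrees(r[2]),2),round(f,1))
st()
E
```

```text
0 t 1.4 tcp [198.7 618.8 218.6] F [-0.1 -0.3  0.4] op 92.8 ff 0.0
above t 4.17 tcp [ 466.8 -100.2   60.1] F [-0.5  0.5 -0.1] op 92.9 ff 0.0
grip t 5.2 tcp [ 466.5 -101.     2.2] F [-0.6 -0.1  1.3] op 69.8 ff 8.0
above t 7.04 tcp [ 465.8 -100.8   59.4] F [ 0.2 -0.   0.6] op 91.7 ff 0.0
grip t 8.39 tcp [ 466.3 -101.     2. ] F [-0.1  0.7  1.4] op 43.6 ff 8.0
above t 10.58 tcp [ 621.8 -137.5   58.4] F [ 0.1 -0.3 -0. ] op 89.7 ff 0.0
grip t 11.58 tcp [ 623.6 -138.1    2.7] F [-0.5  0.1  1.5] op 69.6 ff 8.0
spacer T [ 455.5 -108.1] 17.07 -3.3
pins T [566.7 120.1] 14.37 120.1
spacer S [ 466.9 -102.3] 22.68 -35.5
pins S [569.1 115.7] 14.28 159.9
 t 12.28 tcp [ 623.6 -138.     2.5] F [ 0.1 -0.4  0. ] op 91.9 ff 0.0
```

```bash
cat >> h.py <<'E'
CELL=np.array([.5668,.1202]);CT=14.25
def cl(q): # cell-local xy -> world
    a=np.radians(CT);return CELL+np.array([[np.cos(a),-np.sin(a)],[np.sin(a),np.cos(a)]])@np.asarray(q,float)
def down(xy,z0,z1,lim,step=.001,feed=.03):
    """step down until contact_force z passes lim; returns z reached"""
    z=z0
    while z>z1+1e-6:
        z=max(z-step,z1);env.move_l([*xy,z],feed=feed);F=env.get_state()["contact_force"]
        if F[2]>lim: break
    return z,np.round(F,1)
E
python3 - <<'E'
from h import *
sp=np.array([.4663,-.1010])
env.move_l([.6236,-.1380,.04],feed=.2)
env.move_ptp([*sp,.04],rot(24.7));env.set_gripper(.06);env.move_l([*sp,.002],feed=.15);env.set_gripper(.03,12);st("grip")
env.move_l([*sp,.08],feed=.25)
env.move_ptp([*CELL,.06],rot(CT));env.wait(.1);st("above cell")
env.move_l([*CELL,.042],feed=.1);env.wait(.1);st("hover")
for z in(.038,.036,.034,.032,.030,.028,.0265):
    env.move_l([*CELL,z],feed=.06);s=st(z)
    if s["contact_force"][2]>6: break
E
```

```text
grip t 15.03 tcp [ 466.4 -101.     2.2] F [0.4 0.3 1.4] op 43.7 ff 12.0
above cell t 16.56 tcp [566.5 116.8  60. ] F [ 0.5 -0.3  0.2] op 43.7 ff 12.0
hover t 16.99 tcp [567.  119.6  42.3] F [ 0.4  0.  -0.5] op 43.5 ff 12.0
0.038 t 17.24 tcp [566.7 120.3  38. ] F [-0.  -0.2  0.2] op 43.5 ff 12.0
0.036 t 17.49 tcp [566.7 120.3  35.9] F [-0.1  0.1 -0.2] op 43.5 ff 12.0
0.034 t 17.74 tcp [566.7 120.2  33.8] F [ 0.1 -0.  -0.8] op 43.8 ff 12.0
0.032 t 17.99 tcp [566.7 120.2  31.8] F [-0.2 -0.1  0.6] op 43.8 ff 12.0
0.03 t 18.24 tcp [566.7 120.2  29.8] F [ 0.4 -0.2  0.4] op 43.3 ff 12.0
0.028 t 18.49 tcp [566.6 120.2  27.8] F [-0.6  0.5 -0.1] op 43.4 ff 12.0
0.0265 t 18.74 tcp [566.7 120.2  26.4] F [-0.2 -0.4 -0. ] op 43.9 ff 12.0
```

```bash
cat >> h.py <<'E'
def press(top,lo=6,n=12):
    env.move_l([*CELL,top+.008],feed=.1);env.set_gripper(.030,20);env.move_l([*CELL,top+.002],feed=.06)
    z=top+.002;env.wait(.1);b=env.get_state()["contact_force"][2]
    for i in range(n):
        z-=.0005;env.move_l([*CELL,z],feed=.03);env.wait(.05);f=env.get_state()["contact_force"][2]-b
        if f>lo: break
    for i in range(5): env.wait(.1);print("hold",round(env.get_state()["contact_force"][2]-b,1),end=" ")
    st("press z %.4f"%z);return z
E
python3 - <<'E'
from h import *
for z in(.0255,.025,.0246):
    env.move_l([*CELL,z],feed=.05);s=st(z)
    if s["contact_force"][2]>4: break
env.set_gripper(.056,12)
env.move_l([*CELL,.042],feed=.15)
press(.030)
env.move_l([*CELL,.075],feed=.25);st()
E
```

```text
0.0255 t 18.99 tcp [566.9 120.2  26.2] F [-2.6 -0.4  4.9] op 43.5 ff 12.0
hold 8.9 hold 8.6 hold 8.7 hold 9.6 hold 8.7 press z 0.0295 t 22.96 tcp [566.8 120.2  30.4] F [-2.3  0.2  7.9] op 30.1 ff 3.9
 t 23.29 tcp [567.7 120.4  75.9] F [-0.7 -0.5 -0.2] op 30.0 ff 0.0
```

Run:
```python
from h import *
wi=np.array([.6236,-.1380])
env.move_ptp([*wi,.05],rot(10.1));env.set_gripper(.06);env.move_l([*wi,.0025],feed=.15);env.set_gripper(.03,20);st("grip")
T=env.camera("top");S=env.camera("scene")
im=cv2.resize(np.hstack([T["color"][170:230,190:270],S["color"][115:195,345:425][:60]]) [:,:,::-1],None,fx=5,fy=5,interpolation=cv2.INTER_CUBIC)
cv2.imwrite("pics/d.png",im)
for m,p in(("T",T),("S",S)):
    r,f=fit([p],(*CELL,np.radians(CT)),.044,.07,.030,.0015);print(m,np.round(r[:2]*1000,1),round(np.degrees(r[2]),2),round(f,1))
```

```text
grip t 25.9 tcp [ 623.6 -138.     2.7] F [-1.8  0.3  1.5] op 43.5 ff 20.0
T [587.2 125.7] -10.06 -1.7
S [564.1 131.4] 14.03 -13.9
```

View pics/d.png

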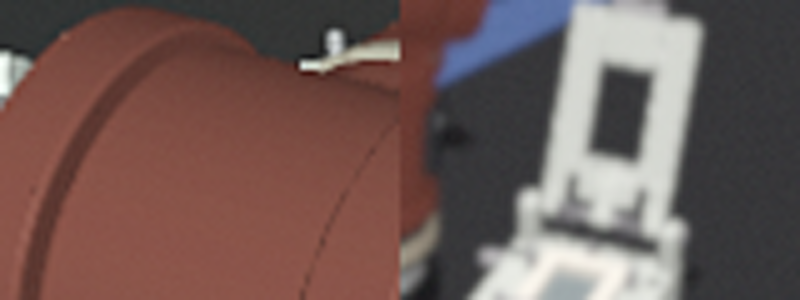

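The elbow blocks the top camera. The scene half, at about (575,285), shows the spacer frame round the grey patch on the seat. The press height also matched a flat spacer, so I go on with the window.

Run:
```python
from h import *
wi=np.array([.6236,-.1380])
env.move_l([*wi,.08],feed=.25)
env.move_ptp([*CELL,.065],rot(CT));env.move_l([*CELL,.044],feed=.1);env.wait(.1);st("hover")
ok=True
for z in(.040,.038,.036,.0345,.0335,.033,.0325,.032):
    env.move_l([*CELL,z],feed=.05);s=st(z)
    if s["contact_force"][2]>4: break
if s["tcp_pos"][2]<.0345:
    env.set_gripper(.056,12);env.move_l([*CELL,.050],feed=.15)
    press(.038);env.move_l([*CELL,.08],feed=.25);st()
```

```text
hover t 27.95 tcp [567.4 119.3  44.4] F [-0.3  0.1 -0.1] op 43.6 ff 20.0
0.04 t 28.2 tcp [566.7 120.2  40. ] F [-0.6 -0.1 -0.8] op 43.7 ff 20.0
0.038 t 28.45 tcp [566.7 120.3  37.9] F [ 0.4 -0.3 -0.6] op 43.8 ff 20.0
0.036 t 28.7 tcp [566.7 120.2  35.9] F [-0.4 -1.3 -1.3] op 43.6 ff 20.0
0.0345 t 28.95 tcp [566.7 120.2  34.4] F [-1.  -0.1 -0.9] op 43.9 ff 20.0
0.0335 t 29.2 tcp [566.7 120.2  33.4] F [ 0.4 -0.5 -0.9] op 43.8 ff 20.0
0.033 t 29.45 tcp [566.8 120.2  33. ] F [-0.7 -0.1 -1.1] op 43.8 ff 20.0
0.0325 t 29.7 tcp [566.9 120.2  32.7] F [-0.2  0.5  1.4] op 43.7 ff 20.0
0.032 t 29.95 tcp [566.9 120.2  32.6] F [-2.  -0.2  4.7] op 43.9 ff 20.0
hold 8.5 hold 7.9 hold 8.6 hold 7.5 hold 7.2 press z 0.0375 t 33.92 tcp [566.8 120.2  38.4] F [-2.5 -1.   7.1] op 29.9 ff 3.9
 t 34.24 tcp [567.8 120.3  80.9] F [-1.2 -0.  -1.1] op 30.2 ff 0.0
```

```bash
cat >> h.py <<'E'
def corner(phi,s=.097): # TCP for finger's inner lower corner on the clamp's outer face
    d=np.array([-np.cos(phi),np.sin(phi)]);n=np.array([np.sin(phi),np.cos(phi)])
    y,z=np.array([.054,.0418])+s*d+.003*n+[.0075,0];return [*cl([0,y]),z]
E
python3 - <<'E'
from h import *
env.move_l([*CELL,.20],feed=.3);env.set_gripper(0,10)
p=corner(2.15);env.move_l([*cl([0,.14]),.20],feed=.3);env.move_l([*cl([0,.14]),p[2]],feed=.25);st("outside")
env.move_l(p,feed=.15)
for phi in np.arange(2.0,.19,-.15):
    env.move_l(corner(phi),feed=.12);s=st("%.2f"%phi)
    if np.linalg.norm(s["contact_force"])>25: print("STOP");break
E
```

```text
outside t 36.54 tcp [533.4 254.1 121.8] F [0.3 0.8 0.5] op 0.5 ff 0.0
2.00 t 37.12 tcp [541.8 221.1 129.8] F [-0.2  1.2  0.1] op 0.4 ff 0.0
1.85 t 37.39 tcp [544.3 208.1 134.6] F [-1.3  2.   1.3] op 0.2 ff 0.8
1.70 t 37.67 tcp [548.1 194.4 137.7] F [-0.2  1.4  2.3] op 0.4 ff 0.7
1.55 t 37.94 tcp [551.6 180.6 138.8] F [-0.9  1.6  1.5] op 0.4 ff 0.7
1.40 t 38.22 tcp [555.1 166.6 137.9] F [-1.6  1.7  0.9] op 0.4 ff 0.8
1.25 t 38.49 tcp [558.5 152.7 134.8] F [-0.4  1.3  2. ] op 0.7 ff 0.8
1.10 t 38.77 tcp [561.7 139.5 129.6] F [-0.5  0.7  1.7] op 0.4 ff 0.8
0.95 t 39.04 tcp [564.9 127.  122.4] F [-0.6  1.3  0.7] op 0.6 ff 0.8
0.80 t 39.32 tcp [567.7 115.9 113.4] F [-0.2  1.2  2.7] op 0.6 ff 0.9
0.65 t 39.59 tcp [570.1 106.3 102.8] F [-1.1  1.   1.6] op 0.3 ff 0.9
0.50 t 39.87 tcp [572.1  98.4  90.9] F [-0.3  0.5  2.3] op 0.2 ff 0.9
0.35 t 40.14 tcp [573.7  92.3  77.9] F [-0.8  0.5  2. ] op 0.3 ff 1.0
0.20 t 40.42 tcp [574.8  88.1  64. ] F [ 0.  -0.2  2.2] op 0.4 ff 1.0
```

The clamp is following the fingers. Now I press it down past the catch.

Run:
```python
from h import *
for phi in(.12,.06): env.move_l(corner(phi),feed=.06);st(phi)
p=np.array(corner(0));z=.0485
while z>.0405:
    z-=.0007;env.move_l([p[0],p[1],z],feed=.04);env.wait(.05);s=st("%.4f"%z)
    if s["contact_force"][2]>24: break
env.wait(.3);s=st("held")
for dz in(.002,.006,.010):
    env.move_l([p[0],p[1],.045+dz],feed=.03);st("up")
```

```text
0.12 t 40.7 tcp [575.5  86.9  56.4] F [0.6 0.4 2.7] op 0.4 ff 1.1
0.06 t 40.95 tcp [575.7  86.2  50.7] F [-0.4  0.3  3.1] op 0.6 ff 1.1
0.0478 t 41.25 tcp [575.8  86.   47.8] F [1.  0.6 3.8] op 0.6 ff 1.3
0.0471 t 41.55 tcp [575.4  85.7  46.8] F [0.1 0.4 0.8] op 0.3 ff 0.6
0.0464 t 41.85 tcp [575.4  85.7  46.4] F [0.3 0.1 2.5] op 0.4 ff 1.5
0.0457 t 42.15 tcp [575.4  85.7  45.8] F [-0.   0.1  4.6] op 0.3 ff 2.1
0.0450 t 42.45 tcp [575.5  85.6  45. ] F [-0.8  0.4  4.6] op 0.5 ff 2.3
0.0443 t 42.75 tcp [575.5  85.7  44.8] F [-1.6  0.7  7.9] op 0.2 ff 3.7
0.0436 t 43.05 tcp [575.6  85.7  44.6] F [-2.4  0.5 10.2] op 0.6 ff 5.1
0.0429 t 43.35 tcp [575.6  85.6  44.3] F [-3.   0.8 13.2] op 0.6 ff 6.5
0.0422 t 43.65 tcp [575.6  85.6  44.3] F [-4.2  0.1 17.3] op 0.6 ff 8.4
0.0415 t 43.95 tcp [575.6  85.6  44.2] F [-4.9  0.4 20.8] op 0.6 ff 10.3
0.0408 t 44.25 tcp [575.6  85.6  44.2] F [-6.9 -0.3 25.4] op 0.7 ff 12.2
held t 44.55 tcp [575.6  85.6  44.2] F [-6.2 -0.6 23.7] op 0.2 ff 12.2
up t 44.91 tcp [575.2  85.8  46.3] F [-0.3 -0.3 -0. ] op 0.3 ff 0.0
up t 45.19 tcp [575.6  85.7  50.8] F [ 0.3 -0.9 -0.2] op 0.2 ff 0.0
up t 45.48 tcp [575.8  85.8  55.3] F [-0.6 -0.2  0.3] op 0.2 ff 0.0
```

Run:
```python
from h import *
s=env.get_state();env.move_l([*s["tcp_pos"][:2],.2],feed=.3)
env.set_joints([-73.7,35.2,-.7,81.6,.5,63.2,-2.3]);st()
T=env.camera("top");S=env.camera("scene")
im=cv2.resize(np.hstack([T["color"][165:240,185:275],S["color"][125:200,340:420]])[:,:,::-1],None,fx=4.7,fy=4.7,interpolation=cv2.INTER_CUBIC)
cv2.imwrite("pics/e.png",im)
for u in([[240,200]],): print(by_depth(T,u))
g=by_depth(T,np.stack(np.meshgrid(np.arange(190,272),np.arange(175,230)),-1).reshape(-1,2))
a=np.radians(CT);h=(g[:,:2]-CELL)@np.array([[np.cos(a),-np.sin(a)],[np.sin(a),np.cos(a)]])
for y0 in(-.045,-.035,.03,.04):
    m=(abs(h[:,1]-y0)<.005)&(abs(h[:,0])<.028);print(y0,np.round(np.median(g[m,2]),4))
print("clip",g[:,2].max())
```

```text
t 48.43 tcp [201.2 617.6 218.7] F [0.2 0.2 0.6] op 0.3 ff 0.0
[[0.56493869 0.1232581  0.03630744]]
-0.045 0.0449
-0.035 0.0456
0.03 0.0452
0.04 0.0449
clip 1.0016557623295752
```

View pics/e.png

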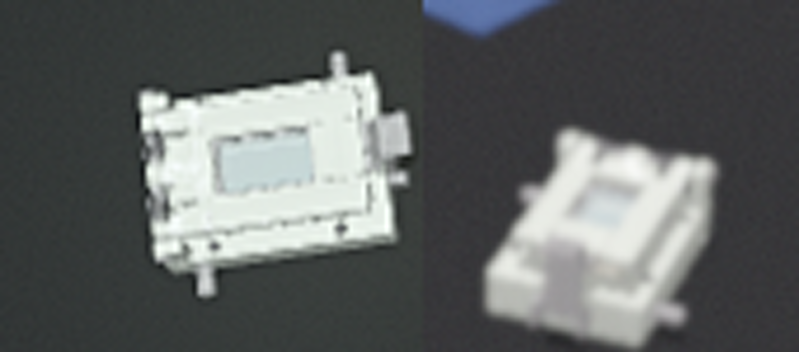

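The clamp is shut over the window (left panel around (265,160), right around (600,205)). Its face is level at 45 mm and the catch at (390,135) stands over the lip, so I hand in.

```bash
python3 -c "
from workcell import env
print(env.close_job())"
```

```text
the job is handed in; nothing more can be done
None
```

The flow cell is made up and handed in at about 48 s of the 69 s: the spacer and then the window were each pressed flat at about 8–9 N, and the clamp is shut with the catch over its lip; no verdict came back.

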